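# Clear the locking pin and fit the cradle plate of a guitar neck rest

### The job

Set up the guitar neck rest: take the thin steel rod from its cradle and push it through the bore of the slotted wooden base, from the side without the tray, until the old locking pin stuck in there drops out into the tray at the far end. Then lay the rod back in its empty place in the cradle, and after that take the wide plate with the round notch out of the rack and slide it, notch up, into the slot of the base until it is fully home. Leave the thick bar, the narrow plate and everything else on the bench where they are.

Things in the scene. Friction and masses are not known exactly. Their poses are not given: they have to be found in the camera images.
- base: wooden base of the neck rest, fixed to the bench: block 120 mm (x) x 64 mm (y) x 65 mm tall on a 12 mm thick foot 160 mm long (x); origin under its centre on the bench. Slot in its top along x, a round bore through it along y crossing the slot, a tray against its -y face; the +y side is free and is where the rod goes in
- slot (a point): centre of the slot's floor, 12 mm above the bench; axes as the base. The slot is 94 mm long (x) and 12 mm wide (y), from here up to the block's top 53 mm higher; bevels widen the mouth to 106 x 24 mm in the top 8 mm
- bore (a point): centre of the bore's free mouth, in the base's +y face, 32 mm from the base's centre and 40 mm above the bench; axes as the base. Round bore of 17 mm diameter (2 mm bevel), straight through the 64 mm block, level, towards -y
- tray (a point): middle of the floor of the shallow open plywood tray that catches the pin; axes as the base. Outside 80 mm (x) x 85 mm (y), from the block's -y face outwards; walls 4 mm thick, 22 mm tall
- pin_c (a point): the old steel locking pin, a slug of 15 mm diameter, 44 mm long, 60 g, inside the bore and across the slot, hidden at least 5 mm inside both faces; origin at its centre, y along it. It slides with under 2 N
- cradle: wooden cradle fixed to the bench: 10 mm foot 170 x 150 mm, two boards across it at y = -60 and +60 mm (12 mm thick, top about z = 58 mm), each with 90 degree V notches at x = -45 and +45 mm, 30 mm wide, so that two bars lie along y. Origin under its centre. The thin rod lies in one place, axis at z = 50 mm, the thick bar in the other (which is which varies)
- drift_c (a point): the thin steel rod (drift): 10 mm diameter, 200 mm long, about 130 g; lies horizontally in the cradle; origin at its centre, y along it, both ends alike
- rack: wooden plate rack fixed to the bench: 116 mm (x) x 112 mm (y); two slots along x at y = -38 and +38 mm, each 96 x 15 mm, floor at z = 10 mm, walls up to z = 46 mm. Origin under its centre on the bench. One plate stands in each (which is which varies)
- plate_c (a point): the wide plywood plate: 90 mm wide (its x), 10 mm thick (its y), 120 mm tall (z up), about 120 g, upright in the rack; origin at its centre, 60 mm above its lower edge. Round notch 53 mm wide, 15 mm deep in the middle of its top edge: 105 mm tall there. Either face may be in front. Fully home, it stands on the slot floor, its origin 72 mm above the bench
- bar_c (a point): the thick steel bar in the cradle: 18 mm diameter, 200 mm long, lies in the other V seat; origin at its centre, y along it. Too thick for the bore; stays where it is
- small_plate_c (a point): the narrow plywood plate in the rack: 60 wide x 10 thick x 120 mm tall with a V notch in its top edge; origin at its centre, half-way up. Stays where it is
- glue: white glue bottle, 150 mm tall, 56 mm diameter, bystander; origin under its centre
- sander: cork sanding block 110 x 60 x 28 mm, bystander; origin under its centre
- screwdriver: screwdriver lying on the bench, bystander
- brush: glue brush lying on the bench, bystander
- tin: open metal cup, 72 mm diameter, 90 mm tall, bystander; origin under its centre
- plane: small hand plane, 150 x 45 mm, about 70 mm tall, bystander; origin under its centre
Not all that is in view belongs to the job. What is shaped like the part that bears plate_c but red is not meant.

How it is judged:
By the outcome, as a careful person would: the job done as asked, in the order asked, and still so for the second after the job is handed in, with the robot touching nothing.
It also fails if it takes over 67 s, if anything falls off the work surface, if the arm or the gripper's body presses on something with over 40 N, if the wrist force passes 120 N, or if a joint passes its speed limit or range.

### The arm

A 7-joint arm with a two-finger parallel gripper is mounted at the origin on the work surface. World frame = base frame: x ahead of the robot, y to its left, z up, the work surface at z = 0. Lengths are in mm, angles in rad, forces in N, time in s.
With the tool pointing down it reaches from about 400 to 900 mm from the base axis. Payload 5.6 kg.
Tool frame: the origin (TCP) lies at the very end of the fingers, on their centre line; the grasp point (between the pads) lies 19 mm behind it; z points along the fingers, y is the line along which they close (so a half turn about z gives the same grasp; the last joint's range is limited). The gripper opens to 92 mm and grips with 3 to 60 N. Pads are 20 mm wide; open, the fingers measure 128 mm over their backs; the gripper's body (75 mm by 189 mm) begins 69 mm behind the grasp point.
Start: joints at [1.059, 0.468, -0.012, 1.603, 0.006, 1.071, -0.056], TCP at [293.643, -579.899, 214.592] pointing down, gripper open.
Joint ranges: [-2.53, 2.53], [-0.31, 2.02], [-1.57, 1.55], [0.28, 2.44], [-1.29, 4.43], [0.15, 1.84], [-2.92, 2.92]. Speed limits (rad/s): [2.57, 2.57, 3.14, 3.14, 3.14, 3.14, 3.14].

### API

Orientations are given as [roll, pitch, yaw] about the fixed x, y, z axes, in that order (R = Rz(yaw) Ry(pitch) Rx(roll)).
In Python, from bench import telemetry, optics, job gives the robot as it stands.
- The arm moves only by the tool servo_tool, never from a script. Its argument "rows" is a list that holds one entry, the list of rows, each a list of 5 numbers: the shift along the tool's x, y, z in m, then the turn about the tool's z in rad, then the finger opening in m, from 0 to 0.0919. A call has 1 to 5 rows; each row is the pose to reach, as a shift and turn from the pose commanded when the call began, along the tool's axes at that moment; what a row does not reach only later rows make up. A row lasts 1/8 s, in which the tool goes at most 62.5 mm and 10.7 degrees, less where a joint would pass 70% of its speed; a pose out of reach is approached as far as the arm can. A call with a gripper value outside its range is refused whole. The fingers move at their own pace and stop on an object; "newtons" is the grip in N (left out, the last holds). Time passes only in rows, so rows that repeat a pose let the fingers close. It gives the time, the measured TCP pose, the force, the opening and the grip force at its end, in the units of the state.
- telemetry.read_state(): the state, without advancing time (a new reading comes with each control period).
- optics.camera(name): name is "side" or "top"; returns the picture (400x640x3 uint8, red, green, blue); there is no depth.
- optics.get_calibration(name): a dict with "K" (3x3 intrinsics, pixels), "R" (3x3) and "t" (3): a world point X has camera coordinates R X + t. Camera axes: x right, y down, z forward; pixel columns grow to the right and rows downward; lengths in mm; the calibration is good to about 2 mm. A picture is of the moment at which its call begins. get_calibration takes no time and is no camera call.
- job.sign_off(): hands the job in; it is judged then, once.
The state is a dict: "time_s": time; "joints": joint angles; "qvel": joint speeds; "effort": joint torques, N m; "position": TCP position; "orientation": TCP orientation; "ft_force": force on the tool from outside, world axes, zero at the start; "torque": the same for the moment, N m; "gripper_width": finger opening in mm; "gripper_force": force on a finger pad.
Only numpy, scipy, OpenCV 4.12 (cv2) and the standard library are available. Lean on these libraries where they do the work, as an engineer would, in place of code of your own. Each camera call takes 0.05 s, during which the arm holds its last target. There are 200 camera calls.

## Working session

There is one attempt and no reset: what is moved stays moved. The work goes in short steps, Python scripts to look and compute and a tool call to move; the robot and the scene stay as the last step left them, time stands still between calls to the robot, and variables do not carry over. Pictures are saved under pics/ and viewed, at most 10 in all, crops included, and the job is handed in when it is done.

Besides the shell and the picture viewer there is one more tool, called as name([rows], argument=value, ...), one row to a line, values as JSON. servo_tool: Moves the arm, as the interface text tells. Its arguments: {"type":"object","properties":{"rows":{"type":"array","items":{"type":"array","items":{"type":"array","items":{"type":"number"}}}},"newtons":{"type":"number"}},"required":["rows"]}

```bash
mkdir -p pics; ls; python3 - <<'E'
from bench import telemetry, optics
import cv2
for n in("top","side"):
    im=optics.camera(n); cv2.imwrite(f"pics/{n}0.png",cv2.resize(im[:,:,::-1],(800,500),interpolation=cv2.INTER_CUBIC)); cv2.imwrite(f"{n}_raw.png",im[:,:,::-1])
    c=optics.get_calibration(n); print(n,c["K"],c["R"],c["t"])
print(telemetry.read_state())
E
```

```text
pics
top [[388.98121681   0.         322.2870357 ]
 [  0.         388.98121681 198.7353359 ]
 [  0.           0.           1.        ]] [[-0.00274141 -0.99991852 -0.01246746]
 [-0.99567816  0.00388673 -0.09278953]
 [ 0.09283043  0.0121592  -0.99560769]] [ -15.391783    578.53856464 1259.25154929]
side [[370.32428966   0.         317.02960616]
 [  0.         370.32428966 200.22761186]
 [  0.           0.           1.        ]] [[-0.92463224 -0.38023694 -0.02179653]
 [-0.19589226  0.52387552 -0.8289636 ]
 [ 0.32662126 -0.7622167  -0.55887767]] [512.50745487 164.51046524 892.20686226]
{'time_s': 0.1, 'joints': array([ 1.05894891,  0.46826186, -0.01159498,  1.60349743,  0.00600996,
        1.07141617, -0.05628088]), 'qvel': array([ 0.00071258, -0.00074849, -0.00040029, -0.00286619,  0.00075017,
        0.00017362,  0.00100207]), 'effort': array([ 4.87284233e-04, -5.21647346e+01, -1.27668286e-02, -2.44367337e+01,
       -5.67961112e-02,  1.40729517e-02,  5.08115295e-05]), 'position': array([ 293.41026512, -579.43604783,  213.7674094 ]), 'orientation': array([-3.14004903e+00,  1.25443001e-04,  4.68799773e-01]), 'ft_force': array([-1.08745126,  1.02035403, -0.40859639]), 'torque': array([0.04239438, 0.04622216, 0.02793291]), 'gripper_force': 0.0, 'gripper_width': 91.7436662853351}
```

View pics/top0.png

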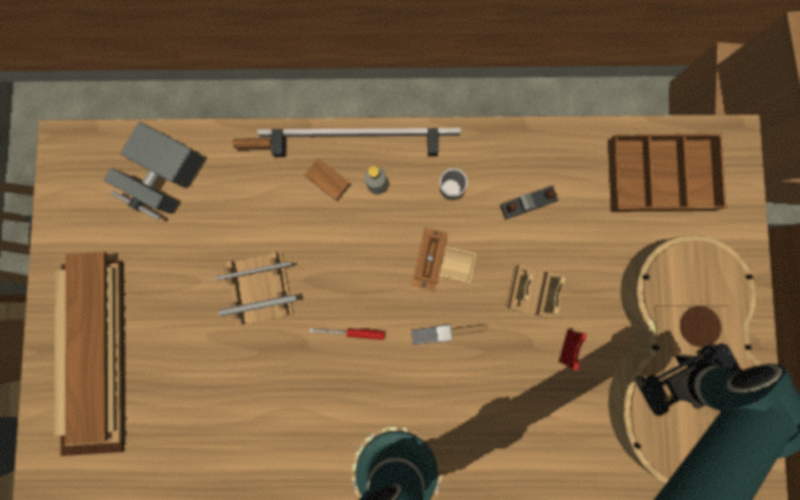

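View pics/side0.png

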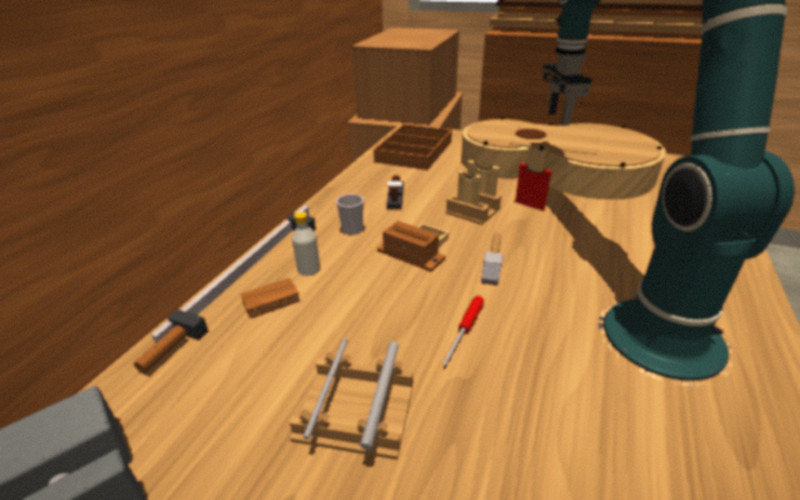

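The top view shows the cradle at (260,285), with the thin rod as its upper bar. The base is at (432,260) with its tray to the right, the rack at (537,290), and the red decoy at (572,350). I'll zoom in on these with both cameras.

```bash
python3 - <<'E'
import cv2,numpy as np
t=cv2.imread("top_raw.png");s=cv2.imread("side_raw.png")
def c(im,u,v): return cv2.resize(im[v:v+66,u:u+66],(264,264),interpolation=cv2.INTER_CUBIC)
r1=np.hstack([c(t,174,198),c(t,322,176),c(t,400,200)])
s2=np.hstack([cv2.resize(s[v:v+w,u:u+w],(264,264),interpolation=cv2.INTER_CUBIC) for u,v,w in((228,264,104),(300,170,66),(345,120,66))])
cv2.imwrite("pics/crops.png",np.vstack([r1,s2]))
E
```

```text
(no output)
```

View pics/crops.png

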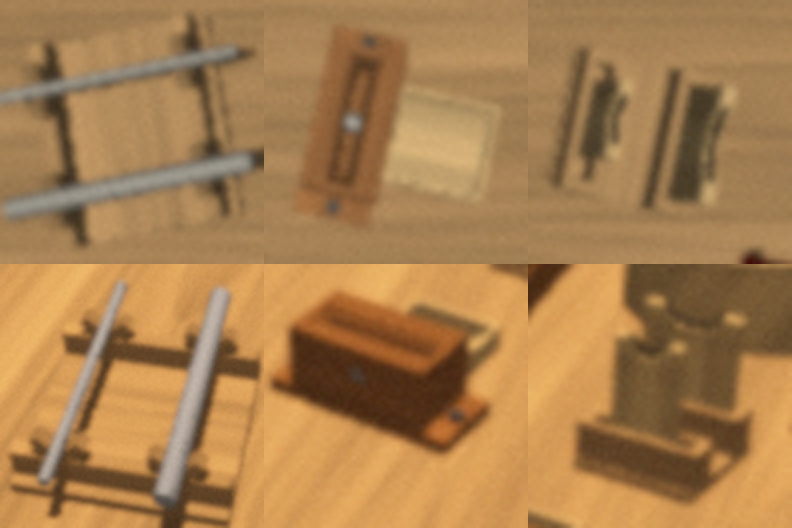

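The wide round-notch plate is the right-hand one in the rack (the -y slot). The thin rod is the upper bar in the cradle. Foot screws show at crop (368,40) and (333,206), and the bore mouth at side crop (357,375). Next I'll turn these into positions.

```bash
cat > h.py <<'E'
import numpy as np,cv2
from bench import telemetry,optics
def ray(n,u,v):
    c=optics.get_calibration(n);R=np.array(c["R"]);t=np.array(c["t"])
    return -R.T@t, R.T@np.linalg.inv(c["K"])@np.array([u,v,1.])
def onz(n,u,v,z):
    C,d=ray(n,u,v); return C+d*(z-C[2])/d[2]
def proj(n,X):
    c=optics.get_calibration(n);p=np.array(c["K"])@(np.array(c["R"])@np.array(X,float)+c["t"]);return p[:2]/p[2]
def two(pt,ps):
    (a,d),(b,e)=ray("top",*pt),ray("side",*ps)
    s=np.linalg.lstsq(np.c_[d,-e],b-a,rcond=None)[0]; p,q=a+d*s[0],b+e*s[1]
    return (p+q)/2,np.linalg.norm(p-q)
def go(x,y,z,yaw,cmd=None):
    "shift in tool axes (m) and turn to reach world TCP + yaw(deg)"
    s=telemetry.read_state();p=s["position"] if cmd is None else np.array(cmd[:3]);w=s["orientation"][2] if cmd is None else np.radians(cmd[3])
    d=np.array([x,y,z])-p;c,k=np.cos(w),np.sin(w)
    tz=-((np.radians(yaw)-w+np.pi)%(2*np.pi)-np.pi)
    return np.round([*(np.array([c*d[0]+k*d[1],k*d[0]-c*d[1],-d[2]])/1000),tz],4)
E
python3 - <<'E'
from h import *
t=cv2.imread("top_raw.png");s=cv2.imread("side_raw.png")
np.set_printoptions(precision=1,suppress=True)
print("cams",ray("top",0,0)[0],ray("side",0,0)[0])
def cp(o,px,py,k=4,ox=0,oy=0): return o[0]+(px-ox+.5)/k-.5,o[1]+(py-oy+.5)/k-.5
T=lambda px,py:[cp((174,198),px,py),cp((322,176),px,py,4,264),cp((400,200),px,py,4,528)][px//264]
S=lambda px,py:cp((300,170),px,py,4,264,264)
a,b=onz("top",*T(368,40),12),onz("top",*T(333,206),12)
print("screws",a,b,(a+b)/2,np.linalg.norm(a-b),np.degrees(np.arctan2(*(a-b)[1::-1])))
a,b=onz("top",*T(366,56),65),onz("top",*T(341,186),65);print("slot ends",a,b,(a+b)/2,np.linalg.norm(a-b),np.degrees(np.arctan2(*(a-b)[1::-1])))
print("pin top in slot",onz("top",*T(352,122),47.5),"bore mouth side z40",onz("side",*S(357,375),40))
# foot/block mask
h=cv2.cvtColor(t,cv2.COLOR_BGR2HSV);
# rods: low saturation
hs=h[198:270,170:245];m=((hs[...,1]<70)&(hs[...,2]>70)).astype(np.uint8)
n,l,st,ce=cv2.connectedComponentsWithStats(m)
for i in range(1,n):
    if st[i,4]<25:continue
    p=np.argwhere(l==i)[:,::-1].astype(np.float32)+[170,198];vx,vy,x0,y0=cv2.fitLine(p.astype(np.float32),2,0,.01,.01).ravel()
    q=(p-[x0,y0])@[vx,vy];e=[onz("top",x0+vx*k,y0+vy*k,53) for k in(q.min()-.5,q.max()+.5)]
    print("rod",st[i,4],e[0],e[1],(e[0]+e[1])/2,np.linalg.norm(e[0]-e[1]),np.degrees(np.arctan2(*(e[0]-e[1])[1::-1])))
hs=cv2.cvtColor(s,cv2.COLOR_BGR2HSV)[264:368,228:332];m=((hs[...,1]<70)&(hs[...,2]>60)).astype(np.uint8)
n,l,st,ce=cv2.connectedComponentsWithStats(m)
for i in range(1,n):
    if st[i,4]<40:continue
    p=np.argwhere(l==i)[:,::-1]+[228,264];vx,vy,x0,y0=cv2.fitLine(p.astype(np.float32),2,0,.01,.01).ravel()
    q=(p-[x0,y0])@[vx,vy];e=[onz("side",x0+vx*k,y0+vy*k,52) for k in(q.min()-.5,q.max()+.5)]
    print("rod side",st[i,4],e[0],e[1],(e[0]+e[1])/2,np.linalg.norm(e[0]-e[1]),np.degrees(np.arctan2(*(e[0]-e[1])[1::-1])))
# rack: slab/wall edges clicked; wide-plate horns z130
a,b=onz("top",*T(732,95),130),onz("top",*T(708,200),130);print("horns",a,b,(a+b)/2,np.linalg.norm(a-b),np.degrees(np.arctan2(*(a-b)[1::-1])))
S2=lambda px,py:cp((345,120),px,py,4,528,264)
print("horns side",onz("side",*S2(656,300),130),onz("side",*S2(738,318),130))
print("glue",onz("top",375*.8,175*.8,150),"tin",onz("top",452*.8,175*.8,90),"plane",onz("top",528*.8,201*.8,60),"red",onz("top",572*.8,340*.8,100))
E
```

```text
cams [ 459.1  -33.  1307.2] [214.7 788.7 646.2]
screws [ 623.7 -102.2   12. ] [485. -72.  12.] [554.3 -87.1  12. ] 141.94716142143565 -12.303725837078847
slot ends [604.  -97.6  65. ] [499.8 -76.8  65. ] [551.9 -87.2  65. ] 106.2523282996075 -11.296097070964697
pin top in slot [552.2 -86.7  47.5] bore mouth side z40 [558.5 -58.   40. ]
rod 197 [501.  467.7  53. ] [539.9 270.6  53. ] [520.5 369.1  53. ] 200.95572216623574 101.16322016981496
rod 331 [411.8 458.4  53. ] [452.1 255.2  53. ] [432.  356.8  53. ] 207.1703641803693 101.22022129349655
rod side 336 [501.2 470.5  52. ] [540.7 273.   52. ] [520.9 371.8  52. ] 201.40859339449952 101.30042721492458
rod side 716 [413.4 455.5  52. ] [455.2 248.2  52. ] [434.3 351.9  52. ] 211.42823823272275 101.40935551765203
horns [ 492.9 -404.6  130. ] [ 414.5 -384.2  130. ] [ 453.7 -394.4  130. ] 80.97407145253185 -14.65230652341385
horns side [ 491.6 -398.3  130. ] [ 417.1 -384.2  130. ]
glue [746.2  48.3 150. ] tin [ 759.9 -143.8   90. ] plane [ 697.5 -342.4   60. ] red [ 345.6 -430.4  100. ]
```

servo_tool([
  [[0.048,-0.036,0.002,-0.18,0.05],[0.096,-0.072,0.004,-0.36,0.05],[0.144,-0.108,0.006,-0.54,0.05],[0.192,-0.144,0.008,-0.72,0.05],[0.24,-0.18,0.01,-0.9,0.05]],
])

```text
time_s: 0.72
position: [426.9, -309.0, 204.4]
orientation: [-3.141, 0.0, 1.375]
ft_force: [0.1, 0.2, 0.6]
gripper_width: 49.9
gripper_force: 0.0
```

```bash
python3 -c "
from h import *
s=telemetry.read_state();print(s['position'],np.degrees(s['orientation']),s['joints'],s['gripper_width'])
print(go(500,100,170,101.2),go(520.7,370,120,101.2))"
```

```text
[ 426.87646115 -308.98954061  204.40097191] [-1.79991985e+02  3.65377129e-03  7.87532940e+01] [ 0.82077433  0.29588855 -0.30641189  1.89723136  0.10737866  0.964335
  0.26924605] 49.91564850769335
[ 0.4154 -0.008   0.0344 -0.3918] [ 0.6842 -0.0404  0.0844 -0.3918]
```

servo_tool([
  [[0.06,-0.003,0.005,-0.1,0.05],[0.12,-0.006,0.01,-0.2,0.05],[0.18,-0.01,0.015,-0.3,0.05],[0.24,-0.013,0.02,-0.392,0.05],[0.3,-0.016,0.025,-0.392,0.05]],
])

```text
time_s: 1.35
position: [470.9, -12.1, 179.4]
orientation: [3.141, 0.0, 1.761]
ft_force: [0.9, -0.7, -0.2]
gripper_width: 50.2
gripper_force: 0.0
```

```bash
python3 -c "
from h import *
s=telemetry.read_state();print(s['position'],np.degrees(s['orientation']),s['joints'],s['gripper_width'])
print(go(520.7,370,110,101.2))"
```

```text
[470.87268895 -12.12984422 179.43704032] [1.79991608e+02 1.61415954e-02 1.00894040e+02] [ 0.42894291  0.26505348 -0.54080831  2.03368692  0.17526284  0.88666993
 -0.01759932] 50.19386214460154
[ 0.3658  0.1211  0.0694 -0.0053]
```

servo_tool([
  [[0.057,0.019,0.01,0,0.05],[0.114,0.038,0.02,0,0.05],[0.171,0.057,0.03,0,0.05],[0.228,0.076,0.04,0,0.05],[0.285,0.095,0.05,0,0.05]],
])

```text
time_s: 1.98
position: [510.5, 285.5, 128.8]
orientation: [-3.141, 0.001, 1.76]
ft_force: [0.9, -1.1, 2.0]
gripper_width: 50.0
gripper_force: 0.0
```

servo_tool([
  [[0.055,0.018,0.01,0,0.05],[0.081,0.026,0.02,-0.005,0.05],[0.081,0.026,0.02,-0.005,0.05],[0.081,0.026,0.02,-0.005,0.05]],
])

```text
time_s: 2.48
position: [520.8, 367.0, 109.3]
orientation: [-3.141, 0.001, 1.765]
ft_force: [0.3, -1.1, -0.4]
gripper_width: 50.1
gripper_force: 0.0
```

```bash
python3 -c "
from h import *
s=telemetry.read_state();print(s['position'],np.degrees(s['orientation']),s['joints'],s['gripper_width'])
print(go(520.7,370,31,101.2))
for n in('top','side'): cv2.imwrite(n+'_1.png',optics.camera(n)[:,:,::-1])
t=cv2.imread('top_1.png');s=cv2.imread('side_1.png')
f=lambda i,u,v:cv2.resize(i[v:v+100,u:u+100],(400,400),interpolation=cv2.INTER_CUBIC)
cv2.imwrite('pics/a1.png',np.hstack([f(t,160,180),f(s,230,240)]))"
```

```text
[520.82805227 367.00688334 109.26748697] [-1.79957465e+02  7.71331570e-02  1.01110726e+02] [-0.28505401  0.63621746 -0.53428187  1.68787008  0.38909322  0.92651025
 -0.77720614] 50.1141111068526
[ 0.003   0.0005  0.0783 -0.0016]
```

View pics/a1.png

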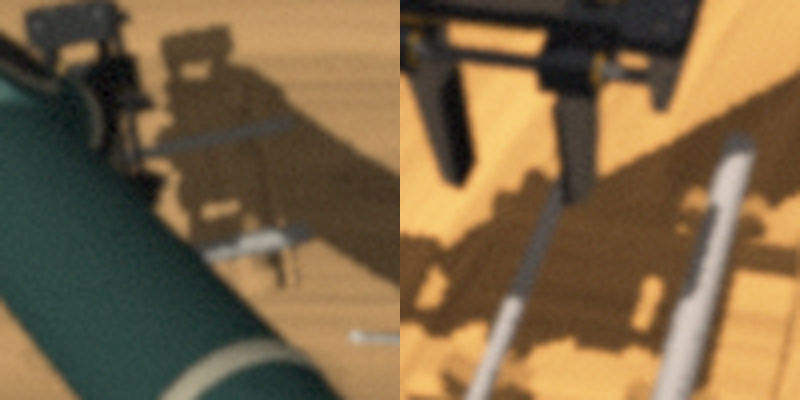

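In the side crop the fingers, with tips at (460,180) and (575,195), straddle the thin rod. I'll descend and grip.

servo_tool([
  [[0.003,0.0,0.045,0,0.05],[0.003,0.0,0.077,0,0.05],[0.003,0.0,0.077,0,0.05],[0.003,0.0,0.077,0,0.03],[0.003,0.0,0.077,0,0.0]],
], newtons=30)

```text
time_s: 3.2
position: [521.3, 371.9, 34.5]
orientation: [3.139, -0.001, 1.765]
ft_force: [0.2, 0.3, 0.1]
gripper_width: 32.0
gripper_force: 0.0
```

servo_tool([
  [[0,0,0,0,0],[0,0,0,0,0]],
], newtons=30)

```text
time_s: 3.45
position: [520.4, 371.6, 33.2]
orientation: [3.141, -0.0, 1.766]
ft_force: [-0.7, -0.9, -0.3]
gripper_width: 12.4
gripper_force: 0.5
```

servo_tool([
  [[0,0,0,0,0],[0,0,0,0,0]],
], newtons=40)

```text
time_s: 3.7
position: [521.5, 371.8, 33.3]
orientation: [3.139, -0.001, 1.765]
ft_force: [3.9, 0.6, 1.5]
gripper_width: 8.5
gripper_force: 40.0
```

```bash
python3 -c "
from h import *
s=telemetry.read_state();print(s['position'],np.degrees(s['orientation']),s['ft_force'],s['gripper_width'],s['gripper_force'])"
```

```text
[521.48284211 371.77145009  33.26972519] [ 1.79854731e+02 -3.60896001e-02  1.01149435e+02] [3.88075039 0.61334333 1.48518631] 8.455841985380417 39.9996292591095
```

servo_tool([
  [[0,0,-0.04,0,0],[0,0,-0.09,0,0],[0,0,-0.09,0,0]],
])

```text
time_s: 4.08
position: [521.0, 373.2, 126.1]
orientation: [3.137, -0.003, 1.766]
ft_force: [-0.9, -0.1, -0.8]
gripper_width: 8.5
gripper_force: 40.0
```

```bash
python3 -c "
from h import *
s=telemetry.read_state();print(s['position'],np.degrees(s['orientation']),s['ft_force'],s['gripper_width'],s['gripper_force'])
print(go(584.7,66.7,60,78.3))"
```

```text
[520.98765992 373.22640099 126.12454243] [ 1.79733189e+02 -1.53584824e-01  1.01187192e+02] [-0.89566105 -0.09885685 -0.7878515 ] 8.520015582268451 39.998443722724915
[-0.3131  0.003   0.0661  0.3995]
```

servo_tool([
  [[-0.05,0,0,0.08,0],[-0.11,0.001,0,0.16,0],[-0.17,0.002,0.02,0.24,0],[-0.23,0.002,0.04,0.32,0],[-0.28,0.003,0.06,0.4,0]],
])

```text
time_s: 4.7
position: [575.8, 94.5, 60.5]
orientation: [-3.139, 0.002, 1.362]
ft_force: [1.3, 0.9, -0.4]
gripper_width: 8.9
gripper_force: 40.0
```

servo_tool([
  [[-0.03,-0.01,0.005,0,0],[-0.03,-0.01,0.005,0,0],[-0.03,-0.01,0.005,0,0]],
])

```text
time_s: 5.08
position: [560.9, 71.0, 57.0]
orientation: [-3.14, -0.001, 1.367]
ft_force: [0.1, 1.0, -1.3]
gripper_width: 8.9
gripper_force: 40.0
```

```bash
python3 -c "
from h import *
s=telemetry.read_state();print(s['position'],np.degrees(s['orientation']),s['ft_force'],s['gripper_width'],s['gripper_force'])
print(go(584.7,66.7,23.3,78.3))
for n in('top','side'): cv2.imwrite(n+'_2.png',optics.camera(n)[:,:,::-1])
t=cv2.imread('top_2.png');s=cv2.imread('side_2.png')
f=lambda i,u,v:cv2.resize(i[v:v+100,u:u+100],(400,400),interpolation=cv2.INTER_CUBIC)
cv2.imwrite('pics/a2.png',np.hstack([f(t,280,150),f(s,280,150)]))"
```

```text
[560.85511246  71.04031094  57.00336349] [-1.79923697e+02 -3.30141991e-02  7.83006308e+01] [ 0.05363784  1.01957315 -1.31898902] 8.944169789679645 39.99864399433136
[0.0006 0.0242 0.0337 0.    ]
```

View pics/a2.png

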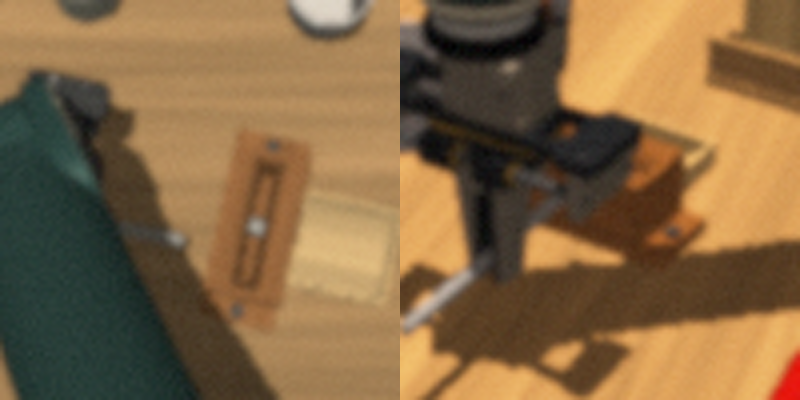

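The top crop shows the rod tip at (180,240), short of the +y face and low in the image, with the pin visible at (257,227). I'll shift it sideways to the bore axis, lower it to bore height and measure the tip.

servo_tool([
  [[0.0,0.024,0.0,0,0],[0,0.024,0.034,0,0],[0,0.024,0.034,0,0],[0,0.024,0.034,0,0]],
])

```text
time_s: 5.68
position: [585.0, 66.2, 24.2]
orientation: [3.141, -0.001, 1.367]
ft_force: [-0.1, -0.4, -2.0]
gripper_width: 8.6
gripper_force: 40.0
```

```bash
python3 -c "
from h import *
st=telemetry.read_state();print(st['position'],np.degrees(st['orientation']),st['ft_force'],st['gripper_width'],st['gripper_force'])
for n in('top','side'): cv2.imwrite(n+'_3.png',optics.camera(n)[:,:,::-1])
t=cv2.imread('top_3.png');s=cv2.imread('side_3.png')
h=cv2.cvtColor(t,cv2.COLOR_BGR2HSV)[185:235,295:350];m=((h[...,1]<75)&(h[...,2]>60)).astype(np.uint8)
n,l,c,ce=cv2.connectedComponentsWithStats(m)
for i in range(1,n):
    if c[i,4]<8: continue
    p=(np.argwhere(l==i)[:,::-1]+[295,185]).astype(np.float32);vx,vy,x0,y0=cv2.fitLine(p,2,0,.01,.01).ravel();q=(p-[x0,y0])@[vx,vy]
    e=[onz('top',x0+vx*k,y0+vy*k,42) for k in(q.min()-.5,q.max()+.5)];print(c[i],ce[i]+[295,185],e,np.degrees(np.arctan2(*(e[0]-e[1])[1::-1])))
f=lambda i,u,v:cv2.resize(i[v:v+60,u:u+60],(400,400),interpolation=cv2.INTER_CUBIC)
cv2.imwrite('pics/a3.png',np.hstack([f(t,300,180),f(s,295,165)]))"
```

```text
[585.02035661  66.24406505  24.20725659] [ 1.79988452e+02 -3.32128439e-02  7.83343565e+01] [-0.09081346 -0.36178541 -1.95258375] 8.585303789250144 39.998536705970764
[ 7  0  7  5 17] [305.35294118 186.58823529] [array([625.14609362,  49.15648941,  42.        ]), array([609.63336205,  26.98289782,  42.        ])] 55.02321336516134
[19 14 13  6 43] [320.20930233 201.60465116] [array([573.82783587,  11.93767116,  42.        ]), array([561.94249753, -31.8416786 ,  42.        ])] 74.81127148506282
[47 20  4  4 15] [343.6 206.4] [array([557.79114657, -80.89654954,  42.        ]), array([545.63664842, -92.8749171 ,  42.        ])] 44.581841594741874
```

View pics/a3.png

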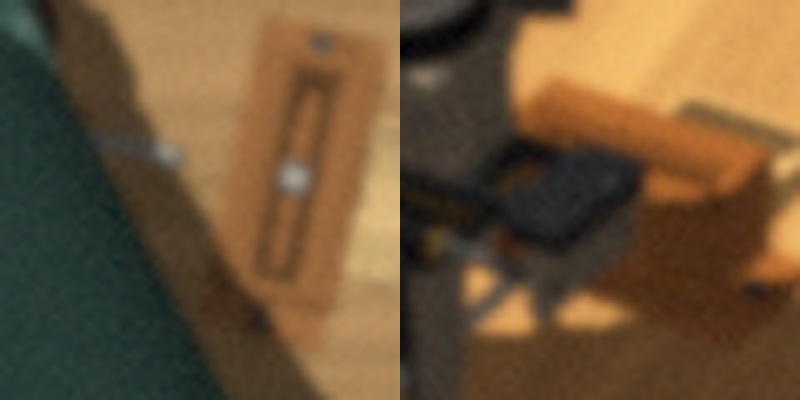

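The rod tip measures (562,-32) in world, and the bore axis at that y is x≈564, so they agree within tolerance. I'll advance gently.

servo_tool([
  [[-0.012,0,0.0005,0,0],[-0.02,0,0.0005,0,0],[-0.026,0,0.0005,0,0],[-0.032,0,0.0005,0,0],[-0.036,0,0.0005,0,0]],
])

```text
time_s: 6.4
position: [577.5, 29.5, 23.1]
orientation: [-3.142, -0.0, 1.365]
ft_force: [-0.9, -0.0, -0.6]
gripper_width: 8.6
gripper_force: 40.0
```

servo_tool([
  [[-0.005,0,0,0,0],[-0.01,0,0,0,0],[-0.01,0,0,0,0]],
])

```text
time_s: 6.78
position: [575.4, 19.4, 23.0]
orientation: [-3.141, 0.0, 1.365]
ft_force: [0.2, -0.4, -0.9]
gripper_width: 8.7
gripper_force: 40.0
```

```bash
python3 -c "
from h import *
st=telemetry.read_state();print(st['position'],np.degrees(st['orientation']),st['ft_force'],st['torque'],st['gripper_width'])"
```

```text
[575.37252609  19.41350207  22.9687092 ] [-1.79986029e+02  2.54675658e-02  7.82116284e+01] [ 0.24696933 -0.42336665 -0.88254327] [ 0.02586801 -0.06487641  0.017725  ] 8.668327043224851
```

servo_tool([
  [[-0.01,0,0,0,0],[-0.018,0,0,0,0],[-0.026,0,0,0,0],[-0.034,0,0,0,0],[-0.04,0,0,0,0]],
])

```text
time_s: 7.4
position: [567.3, -19.9, 23.1]
orientation: [3.142, 0.0, 1.365]
ft_force: [0.3, -0.2, -1.8]
gripper_width: 8.6
gripper_force: 40.0
```

servo_tool([
  [[-0.004,0,0,0,0],[-0.008,0,0,0,0],[-0.008,0,0,0,0],[-0.008,0,0,0,0]],
])

```text
time_s: 7.9
position: [565.8, -26.7, 23.1]
orientation: [-3.142, -0.0, 1.366]
ft_force: [-0.0, 0.0, -1.5]
gripper_width: 8.8
gripper_force: 40.0
```

```bash
python3 -c "
from h import *
st=telemetry.read_state();print(st['position'],np.degrees(st['orientation']),st['ft_force'],st['torque'],st['gripper_width'])
for n in('top','side'): cv2.imwrite(n+'_4.png',optics.camera(n)[:,:,::-1])
t=cv2.imread('top_4.png');s=cv2.imread('side_4.png')
f=lambda i,u,v:cv2.resize(i[v:v+66,u:u+66],(400,400),interpolation=cv2.INTER_CUBIC)
cv2.imwrite('pics/a4.png',np.hstack([f(t,322,176),f(s,305,160)]))"
```

```text
[565.77898537 -26.70210619  23.06507549] [-1.79998295e+02 -6.44259492e-03  7.82660071e+01] [-0.00978321  0.03516518 -1.52889007] [-0.02431304 -0.04596058  0.01273251] 8.822951750905716
```

View pics/a4.png

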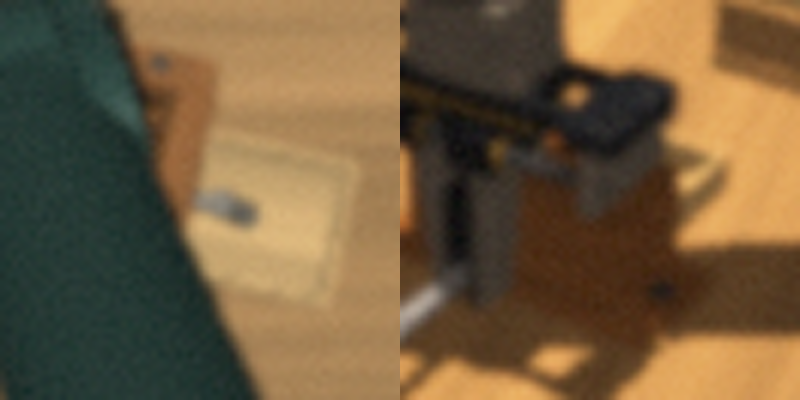

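The top crop shows the pin as a grey shape at (195–255, 210) in the tray. It may still be leaning at the bore mouth, so I'll push 8 mm more and then look while withdrawing.

servo_tool([
  [[-0.004,0,0,0,0],[-0.009,0,0,0,0],[-0.009,0,0,0,0],[-0.009,0,0,0,0]],
])

```text
time_s: 8.5
position: [563.9, -35.8, 23.1]
orientation: [3.142, -0.0, 1.366]
ft_force: [-0.9, 0.6, -1.5]
gripper_width: 8.9
gripper_force: 40.0
```

```bash
python3 -c "
from h import *
st=telemetry.read_state();print(st['position'],st['ft_force'])
t=optics.camera('top')[:,:,::-1]
f=lambda i,u,v:cv2.resize(i[v:v+40,u:u+40],(400,400),interpolation=cv2.INTER_CUBIC)
cv2.imwrite('pics/a5.png',np.hstack([f(cv2.imread('top_4.png'),345,190),f(t,345,190)]))"
```

```text
[563.93120727 -35.84854443  23.08464136] [-0.89335824  0.59593564 -1.48520898]
```

View pics/a5.png

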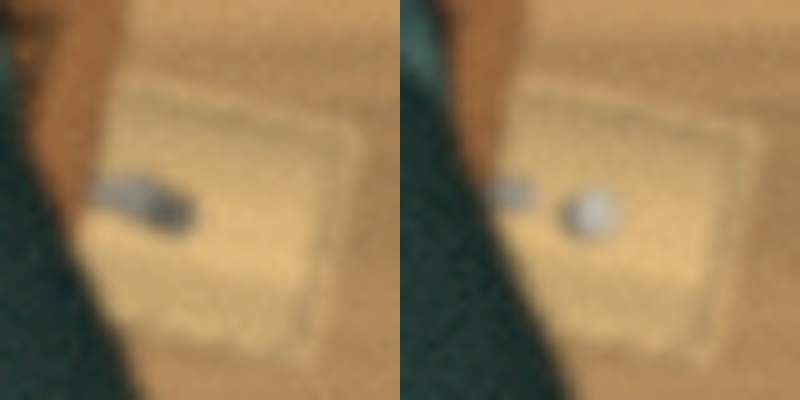

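The rod tip shows at (515,193), and the pin now stands free in the tray at (592,212). I'll withdraw the rod.

servo_tool([
  [[0.02,0,0,0,0],[0.05,0,0,0,0],[0.08,0,0,0,0],[0.11,0,0,0,0],[0.135,0,0,0,0]],
])

```text
time_s: 9.18
position: [591.5, 100.1, 23.2]
orientation: [3.142, -0.001, 1.368]
ft_force: [-0.1, -0.1, -1.9]
gripper_width: 8.6
gripper_force: 40.0
```

servo_tool([
  [[0,0,-0.03,0,0],[0,0,-0.08,0,0],[0,0,-0.08,0,0]],
])

```text
time_s: 9.55
position: [594.2, 99.5, 107.1]
orientation: [3.134, -0.004, 1.368]
ft_force: [-0.3, -0.6, -1.2]
gripper_width: 8.7
gripper_force: 40.0
```

```bash
python3 -c "
from h import *
s=telemetry.read_state();print(s['position'],np.degrees(s['orientation']),s['ft_force'],s['gripper_width'],s['gripper_force'])
print(go(521.2,371.8,115,101.15))"
```

```text
[594.16033887  99.48894932 107.13183389] [179.5839371   -0.21471528  78.36530268] [-0.26137273 -0.60262704 -1.22268034] 8.66057687867434 39.998493790626526
[ 0.252  -0.1264 -0.0079 -0.3977]
```

servo_tool([
  [[0.05,-0.025,-0.004,-0.08,0],[0.1,-0.05,-0.008,-0.16,0],[0.15,-0.075,-0.008,-0.24,0],[0.2,-0.1,-0.008,-0.32,0],[0.252,-0.127,-0.008,-0.4,0]],
])

```text
time_s: 10.18
position: [516.8, 371.2, 110.0]
orientation: [-3.14, 0.0, 1.769]
ft_force: [0.6, 0.8, -1.1]
gripper_width: 9.0
gripper_force: 40.0
```

servo_tool([
  [[0,0,0,0,0],[0,0,0,0,0],[0,0,0,0,0]],
])

```text
time_s: 10.55
position: [519.0, 367.2, 110.4]
orientation: [-3.141, 0.001, 1.763]
ft_force: [-0.2, 0.5, -0.4]
gripper_width: 8.9
gripper_force: 40.0
```

```bash
python3 -c "
from h import *
s=telemetry.read_state();print(s['position'],np.degrees(s['orientation']),s['ft_force'],s['gripper_width'],s['gripper_force'])
print(go(521.2,371.8,33.5,101.15))"
```

```text
[519.02924734 367.24658315 110.37090917] [-1.79963253e+02  8.31071613e-02  1.01029737e+02] [-0.24653329  0.47310256 -0.39458922] 8.9230764011159 39.99849736690521
[ 0.0041  0.003   0.0769 -0.0021]
```

servo_tool([
  [[0.004,0.002,0.03,0,0],[0.004,0.002,0.055,0,0],[0.004,0.002,0.068,0,0],[0.004,0.002,0.074,0,0],[0.004,0.002,0.074,0,0]],
])

```text
time_s: 11.18
position: [519.9, 373.1, 37.3]
orientation: [3.141, -0.0, 1.765]
ft_force: [0.1, -0.7, -1.1]
gripper_width: 8.5
gripper_force: 40.0
```

```bash
python3 -c "
from h import *
s=telemetry.read_state();print(s['position'],np.degrees(s['orientation']),s['ft_force'],s['gripper_width'],s['gripper_force'])
print(go(521.2,371.8,33.3,101.15))"
```

```text
[519.92822089 373.13060534  37.29913925] [ 1.79983837e+02 -3.97173761e-03  1.01135349e+02] [ 0.14853434 -0.65987301 -1.07584883] 8.488984226626902 39.99854922294617
[-0.0016  0.001   0.004  -0.0003]
```

servo_tool([
  [[-0.001,0.001,0.002,0,0],[-0.001,0.001,0.0035,0,0],[-0.001,0.001,0.0035,0,0]],
])

```text
time_s: 11.55
position: [520.9, 372.5, 33.8]
orientation: [3.141, 0.0, 1.766]
ft_force: [-0.5, 0.5, -0.2]
gripper_width: 8.8
gripper_force: 40.0
```

servo_tool([
  [[0,0,0,0,0.02],[0,0,0,0,0.04],[0,0,0,0,0.05],[0,0,0,0,0.05]],
])

```text
time_s: 12.05
position: [520.8, 372.6, 33.6]
orientation: [3.142, -0.0, 1.766]
ft_force: [0.3, 0.8, 0.1]
gripper_width: 46.7
gripper_force: 0.0
```

servo_tool([
  [[0,0,-0.03,0,0.05],[0,0,-0.09,0,0.05],[0,0,-0.15,0,0.05],[-0.04,0,-0.17,0,0.05]],
])

```text
time_s: 12.55
position: [528.3, 337.8, 208.3]
orientation: [3.135, -0.005, 1.772]
ft_force: [0.9, -0.3, -0.5]
gripper_width: 50.3
gripper_force: 0.0
```

```bash
python3 -c "
from h import *
s=telemetry.read_state();print(s['position'],np.degrees(s['orientation']),s['joints'],s['gripper_width'])
print(go(500,0,230,40), go(453,-390,200,-13))"
```

```text
[528.3275469  337.8158095  208.33530445] [179.63921571  -0.27914221 101.50405661] [-0.18844329  0.51021322 -0.59443815  1.64438085  0.31470695  1.07620395
 -0.67170854] 50.264867641288376
[-0.3254 -0.0951 -0.0217  1.0734] [-0.6982 -0.219   0.0083  1.9985]
```

servo_tool([
  [[-0.055,-0.016,-0.004,0.18,0.05],[-0.11,-0.032,-0.008,0.36,0.05],[-0.165,-0.048,-0.012,0.54,0.05],[-0.22,-0.064,-0.016,0.72,0.05],[-0.28,-0.08,-0.02,0.9,0.05]],
])

```text
time_s: 13.18
position: [503.9, 41.6, 224.1]
orientation: [3.141, -0.001, 0.861]
ft_force: [0.2, 0.1, -0.0]
gripper_width: 50.2
gripper_force: 0.0
```

```bash
python3 -c "
from h import *
s=telemetry.read_state();print(s['position'],np.degrees(s['orientation']),s['joints'])
for n in('top','side'): cv2.imwrite(n+'_5.png',optics.camera(n)[:,:,::-1])
t=cv2.imread('top_5.png');s=cv2.imread('side_5.png')
f=lambda i,u,v,w,o:cv2.resize(i[v:v+w,u:u+w],(o,o),interpolation=cv2.INTER_CUBIC)
a=np.hstack([f(t,400,200,60,400),f(s,345,125,60,400)]);b=np.hstack([f(t,170,190,80,200),f(s,225,260,100,200),f(t,322,176,66,200),f(s,300,165,66,200)])
cv2.imwrite('pics/a6.png',np.vstack([a,b]))"
```

```text
[503.91849551  41.58297587 224.08241355] [ 1.79958559e+02 -4.02972550e-02  4.93084380e+01] [ 0.17951332  0.24328679 -0.37846136  1.92169971  0.10648546  0.99481088
 -0.95706221]
```

View pics/a6.png

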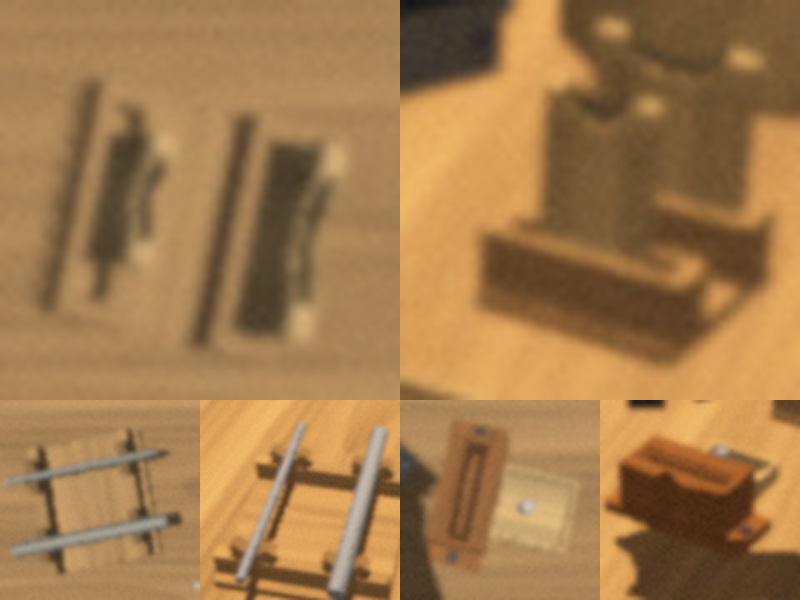

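The rod is seated back in its V, the slot is clear and the pin is in the tray. Horn tops of the wide plate show at (335,160) and (302,320) in the top crop, and at (613,27) and (745,58) in the side crop.

```bash
python3 -c "
from h import *
k=60/400
T=lambda x,y:(400+(x+.5)*k-.5,200+(y+.5)*k-.5)
S=lambda x,y:(345+(x-400+.5)*k-.5,125+(y+.5)*k-.5)
A=[two(T(335,160),S(613,27)),two(T(302,320),S(745,58))];print(A)
for n,P in(('top',[T(335,160),T(302,320)]),('side',[S(613,27),S(745,58)])):
  a,b=[onz(n,*p,130) for p in P];print(n,(a+b)/2,np.linalg.norm(a-b),np.degrees(np.arctan2(*(a-b)[1::-1])))
print('rack wall groove ends top z46',*[onz('top',*T(*p),46) for p in((243,118),(203,343),(92,85),(50,305))])
print(go(454,-391,200,-12.5))"
```

```text
[(array([ 492.64894281, -402.7413351 ,  128.06230265]), np.float64(0.6388594573112155)), (array([ 420.29634084, -385.64016381,  128.39479978]), np.float64(0.5644781695977068))]
top [ 456.45496409 -393.65494542  130.        ] 73.6794722673394 -13.440443426330424
side [ 455.65228974 -390.14464124  130.        ] 74.2677023107662 -12.480372474989034
rack wall groove ends top z46 [ 515.10888757 -384.83582669   46.        ] [ 407.0126978  -362.45090092   46.        ] [ 531.36848869 -312.26443492   46.        ] [ 425.33608796 -289.49601947   46.        ]
[-0.3541  0.2429  0.024   1.0707]
```

servo_tool([
  [[-0.048,0.033,0,0.18,0.05],[-0.096,0.066,0,0.36,0.05],[-0.144,0.099,0.005,0.54,0.05],[-0.192,0.132,0.01,0.72,0.05],[-0.24,0.165,0.01,0.9,0.05]],
])

```text
time_s: 13.9
position: [474.3, -247.5, 213.4]
orientation: [-3.141, -0.0, -0.038]
ft_force: [1.3, -0.6, -0.6]
gripper_width: 49.9
gripper_force: 0.0
```

```bash
python3 -c "
from h import *
s=telemetry.read_state();print(s['position'],np.degrees(s['orientation']),s['joints'])
print(go(456,-392.5,170,-12.3))"
```

```text
[ 474.29882178 -247.48134089  213.39930732] [-1.79982997e+02 -2.59171394e-06 -2.17820163e+00] [ 0.4794198   0.27944075 -0.07244006  1.88266575  0.02369985  0.98041928
 -1.21222961]
[-0.0128  0.1456  0.0434  0.1767]
```

servo_tool([
  [[-0.005,0.055,0.01,0.1,0.05],[-0.01,0.11,0.02,0.177,0.05],[-0.013,0.146,0.03,0.177,0.05],[-0.013,0.146,0.043,0.177,0.05],[-0.013,0.146,0.043,0.177,0.05]],
])

```text
time_s: 14.52
position: [456.5, -389.9, 169.1]
orientation: [-3.139, 0.002, -0.209]
ft_force: [-0.1, 0.7, -0.3]
gripper_width: 50.1
gripper_force: 0.0
```

```bash
python3 -c "
from h import *
s=telemetry.read_state();print(s['position'],np.degrees(s['orientation']),s['joints'])
print(go(456,-392.5,78,-12.3))
t=optics.camera('top')[:,:,::-1];s=optics.camera('side')[:,:,::-1]
f=lambda i,u,v:cv2.resize(i[v:v+80,u:u+80],(400,400),interpolation=cv2.INTER_CUBIC)
cv2.imwrite('pics/a7.png',np.hstack([f(t,390,190),f(s,335,95)]))"
```

```text
[ 456.45490088 -389.87380521  169.11465327] [-1.79865056e+02  1.41195557e-01 -1.19851485e+01] [ 0.63653048  0.43421941  0.0196956   1.76926093 -0.01156572  0.94145668
 -1.11874436]
[0.0001 0.0027 0.0911 0.0055]
```

View pics/a7.png

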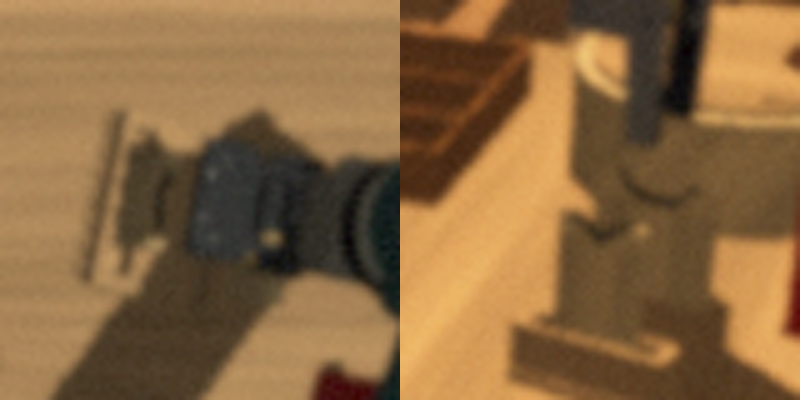

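The fingers are over the wide plate's notch at side crop (650,140). I've used all 10 picture views, so from here I'll work from numbers only. I'll descend and grip.

servo_tool([
  [[0,0.003,0.04,0.005,0.05],[0,0.003,0.075,0.005,0.05],[0,0.003,0.091,0.005,0.05],[0,0.003,0.091,0.005,0.05],[0,0.003,0.091,0.005,0.02]],
], newtons=15)

```text
time_s: 15.25
position: [456.8, -395.5, 81.1]
orientation: [3.141, -0.002, -0.216]
ft_force: [0.0, -0.0, 0.0]
gripper_width: 42.3
gripper_force: 0.0
```

servo_tool([
  [[0,0,0,0,0],[0,0,0,0,0],[0,0,0,0,0],[0,0,0,0,0]],
], newtons=15)

```text
time_s: 15.75
position: [455.9, -395.2, 79.9]
orientation: [3.141, -0.0, -0.216]
ft_force: [-0.1, 0.3, 3.3]
gripper_width: 9.7
gripper_force: 15.0
```

servo_tool([
  [[0,0,0,0,0],[0,0,0,0,0]],
], newtons=35)

```text
time_s: 16.0
position: [455.9, -395.2, 79.9]
orientation: [3.141, -0.0, -0.216]
ft_force: [-0.3, 1.2, 4.4]
gripper_width: 10.1
gripper_force: 35.0
```

```bash
python3 -c "
from h import *
s=telemetry.read_state();print(s['position'],np.degrees(s['orientation']),s['ft_force'],s['torque'],s['gripper_width'])"
```

```text
[ 455.87556082 -395.1949181    79.92465207] [ 1.79986887e+02 -1.99649633e-02 -1.23968100e+01] [-0.281819    1.22774286  4.36264253] [0.21324284 0.13511895 0.06406284] 10.113385096594321
```

servo_tool([
  [[0,0,-0.03,0,0],[0,0,-0.08,0,0],[0,0,-0.13,0,0],[0,0,-0.16,0,0],[0,0,-0.16,0,0]],
])

```text
time_s: 16.62
position: [456.7, -395.8, 241.7]
orientation: [3.14, -0.004, -0.216]
ft_force: [-0.3, 0.5, -1.4]
gripper_width: 9.5
gripper_force: 35.0
```

```bash
python3 -c "
from h import *
s=telemetry.read_state();print(s['position'],np.degrees(s['orientation']),s['ft_force'],s['gripper_width'])
K=8
for fn in('top_raw.png','top_5.png'):
  t=cv2.imread(fn)[172:244,320:388];b=cv2.cvtColor(cv2.resize(t,None,fx=K,fy=K,interpolation=cv2.INTER_CUBIC),cv2.COLOR_BGR2HSV)
  h,sa,v=cv2.split(b); wood=((h<13)&(sa>100)).astype(np.uint8)
  cs,_=cv2.findContours(wood,0,1);c=max(cs,key=cv2.contourArea)
  (cx,cy),wh,an=cv2.minAreaRect(c);u,w=320+(cx+.5)/K-.5,172+(cy+.5)/K-.5
  bx=cv2.boxPoints(((cx,cy),wh,an)); P=[onz('top',320+(x+.5)/K-.5,172+(y+.5)/K-.5,40) for x,y in bx]
  e=[P[i]-P[(i+1)%4] for i in range(4)]
  print(fn,'outline',onz('top',u,w,40),[(round(np.linalg.norm(q)),np.degrees(np.arctan2(q[1],q[0])).round(1)) for q in e[:2]])
  fill=cv2.drawContours(np.zeros_like(wood),[c],-1,1,-1);fill=cv2.erode(fill,np.ones((97,97)))
  for th in(60,75,90):
    d=((v<th)&(fill>0)).astype(np.uint8);n,l,s,ce=cv2.connectedComponentsWithStats(d)
    if n<2: continue
    m=cv2.moments(d,True);(cx,cy),wh,an=cv2.minAreaRect(np.argwhere(d)[:,::-1].astype(np.float32))
    P=[onz('top',320+(x+.5)/K-.5,172+(y+.5)/K-.5,57) for x,y in cv2.boxPoints(((cx,cy),wh,an))];e=[P[i]-P[(i+1)%4] for i in range(4)]
    print(th,onz('top',320+(cx+.5)/K-.5,172+(cy+.5)/K-.5,57),[(round(np.linalg.norm(q)),np.degrees(np.arctan2(q[1],q[0])).round(1)) for q in e[:2]])
"
```

```text
[ 456.74422817 -395.82043604  241.66973063] [179.8853535   -0.23840734 -12.39243039] [-0.25918999  0.48386467 -1.43016803] 9.534449632032144
top_raw.png outline [483.91453296 -66.34853187  40.        ] [(3, np.float64(170.2)), (2, np.float64(80.4))]
top_5.png outline [589.41549709 -99.61418884  40.        ] [(1, np.float64(89.8)), (2, np.float64(-0.5))]
```

```bash
cat > b.py <<'E'
from h import *
K=8
t=cv2.imread('top_raw.png');H=cv2.cvtColor(t,cv2.COLOR_BGR2HSV)
print('wood',H[190,343],H[215,337],'table',H[190,360],H[235,360],'tray',H[210,365],'slot',H[195,347],H[215,342])
w=H[215,336].astype(int);tb=H[185,360].astype(int)
t=t[172:244,320:388];b=cv2.cvtColor(cv2.resize(t,None,fx=K,fy=K,interpolation=cv2.INTER_CUBIC),cv2.COLOR_BGR2HSV);h,sa,v=cv2.split(b)
def rep(cont,z,nm):
    (cx,cy),wh,an=cv2.minAreaRect(cont);f=lambda x,y:onz('top',320+(x+.5)/K-.5,172+(y+.5)/K-.5,z)
    P=[f(*q) for q in cv2.boxPoints(((cx,cy),wh,an))];e=[P[0]-P[1],P[1]-P[2]]
    M=cv2.moments(cont);print(nm,'rect',f(cx,cy)[:2].round(1),'centroid',f(M['m10']/M['m00'],M['m01']/M['m00'])[:2].round(1),[(round(np.linalg.norm(q)),np.degrees(np.arctan2(q[1],q[0])).round(1)) for q in e])
hm=(int(H[215,337][0])+int(H[190,360][0]))/2;sm=(int(H[215,337][1])+int(H[190,360][1]))/2
for nm,m in(('hue',h<hm),('sat',sa>sm)):
    m=cv2.morphologyEx(m.astype(np.uint8),cv2.MORPH_OPEN,np.ones((9,9)));cs,_=cv2.findContours(m,0,1);c=max(cs,key=cv2.contourArea);rep(c,40,nm)
for th in(75,85,95,105):
    m=(v<th).astype(np.uint8);cs,_=cv2.findContours(m,0,1);c=[q for q in cs if cv2.contourArea(q)>300];[rep(q,57,f'dark{th}') for q in c]
E
python3 b.py
```

```text
wood [ 14 157 130] [ 14 160 139] table [ 16 125 184] [ 15 123 168] tray [ 19 108 210] slot [ 14 156 126] [ 14 158 134]
hue rect [550.  -86.4] centroid [550.  -86.4] [(155, np.float64(166.9)), (64, np.float64(76.8))]
sat rect [549.8 -86.6] centroid [549.8 -86.4] [(155, np.float64(167.2)), (64, np.float64(77.1))]
dark95 rect [597.5 -96.8] centroid [597.3 -96.6] [(6, np.float64(177.1)), (14, np.float64(87.3))]
dark105 rect [596.6 -94.5] centroid [596.3 -95.2] [(23, np.float64(109.2)), (15, np.float64(18.7))]
```

servo_tool([
  [[0.005,-0.055,0,0,0],[0.01,-0.11,0,0,0],[0.014,-0.165,0,0,0],[0.019,-0.22,0.02,0,0],[0.023,-0.275,0.04,0,0]],
])

```text
time_s: 17.25
position: [536.5, -129.5, 197.2]
orientation: [-3.142, 0.002, -0.216]
ft_force: [0.6, -0.2, -1.2]
gripper_width: 9.9
gripper_force: 35.0
```

servo_tool([
  [[0.004,-0.047,0.02,0,0],[0.004,-0.047,0.04,0,0],[0.004,-0.047,0.04,0,0],[0.004,-0.047,0.04,0,0]],
])

```text
time_s: 17.75
position: [550.8, -87.2, 159.1]
orientation: [3.141, 0.001, -0.218]
ft_force: [-0.2, 0.2, -0.5]
gripper_width: 9.9
gripper_force: 35.0
```

```bash
python3 -c "
from h import *
s=telemetry.read_state();print(s['position'],np.degrees(s['orientation']),s['ft_force'],s['gripper_width'],s['joints'])
print(go(552.6,-87.2,150,-12.2))"
```

```text
[550.83203387 -87.15025477 159.14485191] [ 1.79976906e+02  5.44108464e-02 -1.24673332e+01] [-0.16747077  0.23952973 -0.52955136] 9.87191967652174 [ 0.19125931  0.38482235 -0.11717136  1.87526885  0.05705468  0.88568377
 -1.7419741 ]
[ 0.0017 -0.0003  0.0091 -0.0047]
```

servo_tool([
  [[0.0017,0,0.012,-0.004,0],[0.0017,0,0.022,-0.004,0],[0.0017,0,0.028,-0.004,0],[0.0017,0,0.031,-0.004,0],[0.0017,0,0.031,-0.004,0]],
])

```text
time_s: 18.38
position: [552.9, -86.9, 128.5]
orientation: [3.141, 0.0, -0.213]
ft_force: [-0.2, -0.8, -0.7]
gripper_width: 9.8
gripper_force: 35.0
```

servo_tool([
  [[0,0,0.003,0,0],[0,0,0.006,0,0],[0,0,0.006,0,0]],
])

```text
time_s: 18.75
position: [552.9, -87.9, 122.5]
orientation: [3.14, -0.001, -0.213]
ft_force: [0.7, -4.9, -0.3]
gripper_width: 9.8
gripper_force: 35.0
```

```bash
python3 -c "
from h import *
s=telemetry.read_state();print(s['position'],np.degrees(s['orientation']),s['ft_force'],s['torque'])"
```

```text
[552.94458059 -87.92208076 122.52863934] [ 1.79930512e+02 -4.14986537e-02 -1.22211759e+01] [ 0.6844801  -4.87454282 -0.28564671] [-1.30430447 -0.02482722 -0.16577495]
```

A small side force of -5 N in y shows that the plate is in the slot but about 1 mm too far +y. I'll shift it and carry on.

servo_tool([
  [[0,0.0015,0,0,0],[0,0.0015,0.004,0,0],[0,0.0015,0.01,0,0],[0,0.0015,0.01,0,0]],
])

```text
time_s: 19.25
position: [552.0, -88.0, 111.7]
orientation: [3.141, 0.001, -0.212]
ft_force: [0.8, -2.9, -2.7]
gripper_width: 9.6
gripper_force: 35.0
```

```bash
python3 -c "
from h import *
s=telemetry.read_state();print(s['position'],np.degrees(s['orientation']),s['ft_force'],s['torque'])"
```

```text
[551.99698699 -88.02602025 111.66983461] [ 1.79994583e+02  8.48327444e-02 -1.21603749e+01] [ 0.75107176 -2.91004468 -2.73862893] [-0.78755034  0.11750031 -0.11683142]
```

servo_tool([
  [[0,0.001,0.004,0,0],[0,0.001,0.01,0,0],[0,0.001,0.016,0,0],[0,0.001,0.022,0,0],[0,0.001,0.022,0,0]],
])

```text
time_s: 19.88
position: [551.9, -88.7, 89.9]
orientation: [-3.141, 0.001, -0.212]
ft_force: [-0.2, -0.3, -1.2]
gripper_width: 9.9
gripper_force: 35.0
```

```bash
python3 -c "
from h import *
s=telemetry.read_state();print(s['position'],np.degrees(s['orientation']),s['ft_force'],s['torque'])"
```

```text
[551.94609064 -88.73440855  89.85330826] [-1.79989500e+02  7.42067869e-02 -1.21409362e+01] [-0.23627748 -0.25940604 -1.17996421] [-0.02540787  0.00665015 -0.05666982]
```

Sliding freely. Contact with the floor is expected near z = 82.

servo_tool([
  [[0,0,0.003,0,0],[0,0,0.006,0,0],[0,0,0.008,0,0],[0,0,0.009,0,0],[0,0,0.009,0,0]],
])

```text
time_s: 20.5
position: [552.4, -89.1, 81.9]
orientation: [3.141, -0.0, -0.212]
ft_force: [-0.2, -0.2, 3.1]
gripper_width: 9.9
gripper_force: 35.0
```

```bash
python3 -c "
from h import *
s=telemetry.read_state();print(s['position'],np.degrees(s['orientation']),s['ft_force'],s['torque'])"
```

```text
[552.37843222 -89.1431897   81.91014737] [ 1.79994198e+02 -2.60049887e-03 -1.21627064e+01] [-0.15766657 -0.17484118  3.12404023] [0.12810307 0.42199346 0.01334051]
```

servo_tool([
  [[0,0,0.001,0,0],[0,0,0.002,0,0],[0,0,0.002,0,0]],
])

```text
time_s: 20.88
position: [552.5, -89.1, 81.8]
orientation: [3.141, -0.0, -0.212]
ft_force: [-6.5, 1.4, 18.1]
gripper_width: 10.0
gripper_force: 35.0
```

servo_tool([
  [[0,0,-0.001,0,0.012],[0,0,-0.001,0,0.03],[0,0,-0.001,0,0.05],[0,0,-0.001,0,0.05]],
])

```text
time_s: 21.38
position: [552.2, -89.1, 80.3]
orientation: [3.142, 0.0, -0.212]
ft_force: [-0.1, 0.1, -0.5]
gripper_width: 39.8
gripper_force: 0.0
```

servo_tool([
  [[0,0,-0.03,0,0.05],[0,0,-0.08,0,0.05],[0,0,-0.13,0,0.05],[-0.05,0,-0.15,0,0.05],[-0.1,0,-0.15,0,0.05]],
])

```text
time_s: 22.0
position: [454.6, -67.9, 232.1]
orientation: [-3.141, -0.004, -0.212]
ft_force: [0.0, 1.0, 0.3]
gripper_width: 49.8
gripper_force: 0.0
```

servo_tool([
  [[-0.05,0.02,0,0,0.05],[-0.08,0.06,0,0,0.05],[-0.08,0.11,0,0,0.05],[-0.08,0.16,0,0,0.05],[-0.08,0.2,0,0,0.05]],
])

```text
time_s: 22.62
position: [333.6, -248.5, 230.8]
orientation: [3.141, -0.001, -0.213]
ft_force: [0.3, -0.7, -0.7]
gripper_width: 49.8
gripper_force: 0.0
```

```bash
python3 -c "
from h import *
s=telemetry.read_state();print(s['position'],s['ft_force'],s['gripper_width'])
T=optics.camera('top')[:,:,::-1];S=optics.camera('side')[:,:,::-1];cv2.imwrite('top_6.png',T);cv2.imwrite('side_6.png',S)
# bright horn tips expected at z=132 if home
y=np.radians(-12.2);ax=np.array([np.cos(y),np.sin(y)])
for sgn in(1,-1):
  for z in(132,140): print(sgn,z,*[proj(n,[*(np.array([552.5,-88.5])+sgn*35.7*ax),z]).round(1) for n in('top','side')])
for n,im,(u0,u1,v0,v1) in(('top',T,(325,375,175,235)),('side',S,(300,380,130,225))):
  r=cv2.resize(im[v0:v1,u0:u1],None,fx=4,fy=4,interpolation=cv2.INTER_CUBIC)
  d=cv2.cvtColor(r,cv2.COLOR_BGR2HSV);m=((d[...,0]>16)&(d[...,2]>170)&(d[...,1]>60)).astype(np.uint8) if n=='top' else ((d[...,2]>185)).astype(np.uint8)
  k,l,c,ce=cv2.connectedComponentsWithStats(m)
  for i in range(1,k):
    if 60<c[i,4]<1500: print(n,c[i,4],(ce[i]/4+[u0,v0]).round(1))
"
```

```text
[ 333.57649592 -248.53626474  230.83062288] [ 0.29847775 -0.7407041  -0.74132894] 49.76850793155596
1 132 [347.8 192.5] [318.1 162.5]
1 140 [347.9 192.2] [318.  160.1]
-1 132 [343.  215.5] [338.8 168.9]
-1 140 [343.1 215.4] [338.9 166.4]
top 75 [346.7 175.9]
top 138 [356.9 176.2]
top 99 [365.9 176.5]
top 91 [370.1 177.2]
top 103 [373.6 177. ]
top 917 [365.7 185.6]
top 81 [336. 185.]
top 112 [332.4 189.4]
top 144 [328.1 191.9]
top 203 [347.8 192.5]
top 81 [359.8 192.5]
top 88 [366.3 193.3]
top 185 [342.9 216.2]
top 391 [358.3 228.1]
top 94 [352.1 229.8]
side 108 [317.7 163.4]
side 154 [344.5 211.6]
```

The horn tips sit where a plate at z = 132 (fully home) would project: top (347.8,192.5) and (342.9,216.2), side (317.7,163.4). The arm is clear, so I'm handing in.

```bash
python3 -c "
from bench import job
print(job.sign_off())"
```

```text
the job is handed in; nothing more can be done
None
```

The job is handed in at about 23 s: the pin dropped into the tray, the rod is back in its place in the cradle, and the wide plate is fully home in the slot, notch up.

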